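# Empty the orange mill drum

### The job

Two small bench mills stand on the worktop. Empty the one with the orange end caps: turn its drum, which has a crank, until the open port in its side faces straight down, so that the steel grinding ball falls out into the white tray below, and let go; do not turn the blue drum.

Things in the scene. Friction and masses are not known exactly. Their poses are not given: they have to be found in the camera images.
- orange_mill: Mill fixed to the worktop: grey base 140 x 112 mm, two uprights, between them a clear drum with orange end caps (92 mm across, top 151 mm) on an axle along the mill's y axis, 105 mm up. Port: slot 40 x 52 mm in the drum's side between orange lips. Origin: underside of the base, below the drum, z up, yaw within 0.3 rad of 0. Crank at its -y end (robot's right), arm's outer face at y -0.053.
- orange_drum (a joint): Turn q of the orange drum, rad. 0: port up, crank level to the mill's +x (away). Pi/2: crank up, port facing the robot. Pi: port down, crank level to -x. Starts 0.2 to 0.9, stops at -0.1 and 3.5; friction (2.5 N at the handle) holds. Middle of the crank handle in the mill's axes, m: (0.050 cos q, -0.082, 0.105 + 0.050 sin q). Handle: black, 14 mm wide, 52 mm long along y, spins freely on its pin.
- ball: Steel grinding ball, 24 mm, about 55 g, loose inside the orange drum; origin at its centre. It rolls out of the port shortly before the port faces straight down, into the white open tray fixed under the drum: inside 118 mm (mill's x) by 56 mm (y), floor 9 mm and rim 32 mm above the worktop.
- blue_handle (a point): Middle of the black crank handle of the other mill, which is the same but has blue end caps and must not be turned. The point moves with the blue drum.

How it is judged:
By the outcome, as a careful person would: the job done as asked, in the order asked, and still so for the second after the job is handed in, with the robot touching nothing.
It also fails if it takes over 35 s, if anything falls off the work surface, if the arm or the gripper's body presses on something with over 40 N, if the wrist force passes 120 N, or if a joint passes its speed limit or range.

### The arm

A 7-joint arm with a two-finger parallel gripper is mounted at the origin on a cart in front of the work surface, level with it; the furniture and walls round the work are solid. World frame = base frame: x ahead of the robot, y to its left, z up, the work surface at z = 0. Lengths are in m, angles in rad, forces in N, time in s.
With the tool pointing down it reaches from about 0.35 to 0.9 m from the base axis. Payload 8.1 kg.
Tool frame: the origin (TCP) lies where the fingers leave the gripper's body, on its centre line; the fingertips stand 66 mm ahead of it and the grasp point (between the pads) lies 47 mm ahead of it; z points along the fingers, y is the line along which they close (so a half turn about z gives the same grasp; the last joint's range is limited). The gripper opens to 92 mm and grips with 3 to 60 N. Pads are 19 mm wide; open, the fingers measure 130 mm over their backs; the gripper's body (75 mm by 190 mm) begins 47 mm behind the grasp point.
Start: joints at [-1.373, 0.434, 0.025, 1.573, -0.012, 1.134, -0.075], TCP at [0.185, 0.597, 0.292] pointing down, gripper open.
Joint ranges: [-2.62, 2.62], [-0.44, 2.09], [-1.27, 1.32], [0.08, 2.57], [-1.32, 4.46], [0.12, 2], [-2.74, 2.74]. Speed limits (rad/s): [2.22, 2.22, 3.01, 3.01, 3.14, 3.14, 3.14].

### API

Orientations are given as a rotation vector (axis times angle).
In Python, from cell import arm gives the robot as it stands.
- The arm moves only by the tool send_rows, never from a script. Its argument "motion" is text: rows parted by semicolons, each of 7 numbers parted by spaces: the closure, from 0 (fully open) to 1 (shut), then the shift along the world's x, y, z in m, then the turn, a rotation vector about the world's x, y, z in degrees. A call has 1 to 5 rows; each row shifts and turns the commanded pose from where the row before left it; what a row does not reach is not made up. A row lasts 1/8 s, in which the tool goes at most 62.5 mm and 10.7 degrees, less where a joint would pass 70% of its speed; a pose out of reach is approached as far as the arm can. A call is refused whole if a number of a shift passes 0.0625 or a number of a turn 10.7, either way. A call with a gripper value outside its range is refused whole. The fingers move at their own pace and stop on an object; "force" is the grip in N (left out, the last holds). Time passes only in rows, so rows that do not move let the fingers close. It gives the time, the measured TCP pose, the force, the opening and the grip force at its end, in the units of the state.
- arm.observe(): the state, without advancing time (a new reading comes with each control period).
- arm.get_image(name): name is "side" or "top" or "wrist"; returns (picture, depth): 480x640x3 uint8, blue, green, red; 480x640 float32, m along the optical axis (not along the pixel's ray), 0 where there is no reading.
- arm.camera_model(name): a dict with "fx", "fy", "cx", "cy" (pixels), "view" (4x4, takes a point from world to camera coordinates). Camera axes: x right, y down, z forward; pixel columns grow to the right and rows downward; lengths in m; the calibration is good to about 2 mm. The wrist camera is an equidistant fisheye: a pixel r from the principal point sees the ray r / f radians off the axis. A picture is of the moment at which its call begins: read the wrist's pose just before it. camera_model takes no time and is no camera call; for the wrist camera it gives the pose at the moment of the call.
- arm.sign_off(): hands the job in; it is judged then, once.
The state is a dict: "clock": time; "joints": joint angles; "dq": joint speeds; "joint_efforts": joint torques, N m; "position": TCP position; "ee_rot": TCP orientation; "force": force on the tool from outside, world axes, zero at the start; "ft_torque": the same for the moment, N m; "width": opening from 0.0 (shut) to 1.0 (fully open); "gripper_force": force on a finger pad.
Only numpy, scipy, OpenCV 4.12 (cv2) and the standard library are available. Lean on these libraries where they do the work, as an engineer would, in place of code of your own. Each camera call takes 0.05 s, during which the arm holds its last target. There are 200 camera calls.

## Working session

There is one attempt and no reset: what is moved stays moved. The work goes in short steps, Python scripts to look and compute and a tool call to move; the robot and the scene stay as the last step left them, time stands still between calls to the robot, and variables do not carry over. Pictures are saved under pics/ and viewed, at most 10 in all, crops included, and the job is handed in when it is done.

Besides the shell and the picture viewer there is one more tool, called after "Emit:" by a JSON object that holds its "api" and its "payload". send_rows: Moves the arm, as the interface text tells. Its arguments: {"type":"object","properties":{"motion":{"type":"string"},"force":{"type":"number"}},"required":["motion"]}

```bash
mkdir -p pics; ls
python3 - <<'E'
from cell import arm
import cv2,numpy as np
s=arm.observe();print(s)
for n in("side","top"):
    p,d=arm.get_image(n);cv2.imwrite(f"pics/{n}0.png",p);np.save(f"pics/{n}0.npy",d);m=arm.camera_model(n);print(n,m)
E
```

```text
pics
{'clock': 0.0, 'joints': array([-1.37259754,  0.43522366,  0.02497491,  1.57409398, -0.01157685,
        1.13401266, -0.07510132]), 'dq': array([ 0.00135417, -0.00109089,  0.00068305,  0.00078111, -0.00067806,
        0.00027432,  0.00121324]), 'joint_efforts': array([-7.79956772e-04, -6.67868543e+01,  9.84417424e-01, -3.14464688e+01,
       -6.06047432e-02,  4.31048311e-02,  1.87961491e-04]), 'position': array([0.18510817, 0.59652741, 0.29144572]), 'ee_rot': array([-4.70801121e-01, -3.10603996e+00,  2.49974753e-03]), 'force': array([ 0.98350743, -0.88044667, -0.48638078]), 'ft_torque': array([-0.08020683, -0.02490114,  0.04189201]), 'gripper_force': 0.0, 'width': 1.0004191167944327}
side {'fx': 464.7331129156586, 'fy': 464.7331129156586, 'cx': 327.38514040906756, 'cy': 240.16486471387387, 'view': array([[-0.99802686,  0.06207192, -0.00945807,  0.53881634],
       [ 0.04044438,  0.52031045, -0.85301893,  0.09449651],
       [-0.04802739, -0.85171833, -0.52179427,  0.86478177],
       [ 0.        ,  0.        ,  0.        ,  1.        ]])}
top {'fx': 560.81306847777, 'fy': 560.81306847777, 'cx': 313.25958294923765, 'cy': 241.3952315488167, 'view': array([[-1.13554739e-02, -9.99935292e-01, -6.82025637e-04,
        -6.36888903e-02],
       [-9.81289740e-01,  1.12748293e-02, -1.92206463e-01,
         5.64475423e-01],
       [ 1.92201716e-01, -1.51333071e-03, -9.81354274e-01,
         8.50124595e-01],
       [ 0.00000000e+00,  0.00000000e+00,  0.00000000e+00,
         1.00000000e+00]])}
```

View pics/side0.png

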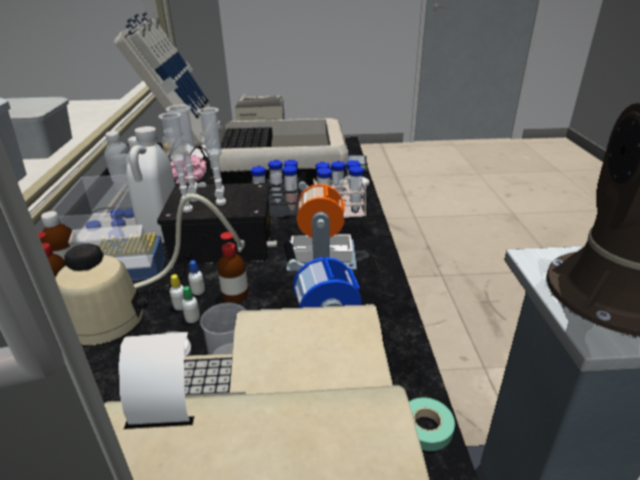

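View pics/top0.png

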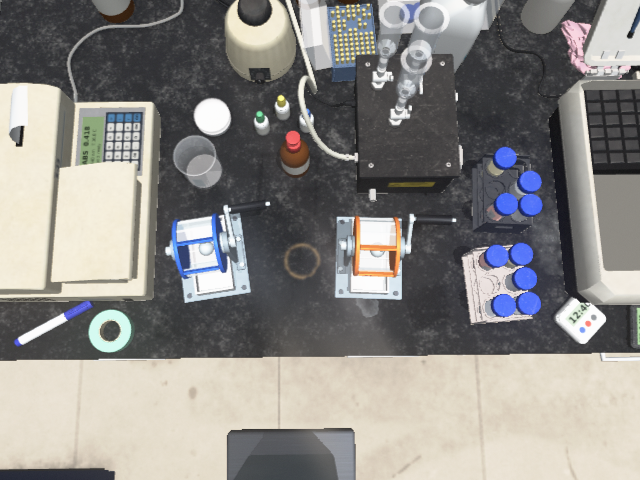

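The side view shows the orange mill at about (320,215), partly hidden behind the blue mill at (328,285). In the top view (up is +x, left is +y) the orange mill is at about (375,255), with its handle running from (412,219) to (455,220). The blue mill is at about (205,250), with its handle ending near (268,205).

```bash
cat > h.py <<'E'
import numpy as np,cv2
from cell import arm
def pts(n,d,u,v):
    m=arm.camera_model(n);z=d[v,u]
    c=np.stack([(u-m['cx'])/m['fx']*z,(v-m['cy'])/m['fy']*z,z],-1)
    V=m['view'];return (c-V[:3,3])@V[:3,:3]
def onplane(n,u,v,h):
    m=arm.camera_model(n);V=m['view'];R=V[:3,:3]
    o=-R.T@V[:3,3];r=R.T@np.array([(u-m['cx'])/m['fx'],(v-m['cy'])/m['fy'],1]);return o+r*(h-o[2])/r[2]
E
python3 - <<'E'
from h import *
np.set_printoptions(precision=4,suppress=True)
p=cv2.imread("pics/top0.png");d=np.load("pics/top0.npy")
hsv=cv2.cvtColor(p,cv2.COLOR_BGR2HSV)
for nm,lo,hi,(x0,x1,y0,y1) in(("orange",(5,150,100),(20,255,255),(330,430,200,310)),("blue",(100,150,60),(125,255,255),(165,245,200,310))):
    m=cv2.inRange(hsv,lo,hi);v,u=np.nonzero(m[y0:y1,x0:x1]);u+=x0;v+=y0
    P=pts("top",d,u,v);P=P[d[v,u]>0];print(nm,len(P),P.min(0),P.max(0),np.median(P,0))
    np.save(f"pics/{nm}.npy",P)
    # grey base plate
# handle regions by depth
for nm,(x0,x1,y0,y1) in(("o",(400,465,205,235)),("b",(225,280,195,222))):
    v,u=np.mgrid[y0:y1,x0:x1].reshape(2,-1);P=pts("top",d,u,v)
    dark=p[v,u].max(1)<70;k=(P[:,2]>.06)&(d[v,u]>0)&dark
    Q=P[k];print(nm,k.sum(),Q.min(0),Q.max(0),Q.mean(0))
    c=Q.mean(0);w=np.linalg.svd(Q-c)[2][0];print(w); t=(Q-c)@w;print(t.min(),t.max(), c+w*t.min(),c+w*t.max())
    tb=[Q[(Q[:,1]>a)&(Q[:,1]<=a+.01)].mean(0) for a in np.arange(Q[:,1].min(),Q[:,1].max()-.005,.01)];print(np.array(tb))
# base plate: light grey low pts
x0,x1,y0,y1=325,412,210,305
v,u=np.mgrid[y0:y1,x0:x1].reshape(2,-1);P=pts("top",d,u,v)
k=(P[:,2]>.004)&(P[:,2]<.03)&(p[v,u].min(1)>90);Q=P[k]
print(k.sum(),np.median(Q,0));r=cv2.minAreaRect(Q[:,:2].astype(np.float32));print(r,np.percentile(Q[:,2],[5,25,50,75,95]))
print(cv2.boxPoints(r))
b=cv2.resize(p[190:320,320:470],None,fx=5,fy=4.5,interpolation=cv2.INTER_CUBIC);cv2.imwrite("pics/crop.png",b)
E
```

```text
orange 606 [ 0.4971 -0.1952  0.1159] [ 0.5892 -0.1301  0.1567] [ 0.5322 -0.1626  0.1442]
blue 662 [ 0.5001  0.0633 -0.0023] [0.604  0.1725 0.1579] [0.5416 0.0989 0.1455]
o 234 [ 0.57   -0.2727  0.1336] [ 0.5862 -0.2203  0.1504] [ 0.5769 -0.2458  0.1447]
[-0.0395 -0.9992 -0.0034]
-0.025271529810764373 0.026806146630720208 [ 0.5779 -0.2205  0.1448] [ 0.5758 -0.2725  0.1446]
[[ 0.5762 -0.2675  0.1449]
 [ 0.5767 -0.2575  0.1446]
 [ 0.5762 -0.2476  0.1443]
 [ 0.577  -0.2378  0.1453]
 [ 0.5778 -0.2275  0.1452]]
b 242 [ 0.5925 -0.0005  0.1302] [0.6112 0.0512 0.1442] [0.6012 0.0231 0.1379]
[-0.1573  0.9873 -0.021 ]
-0.023304222865895483 0.02841114319201777 [0.6049 0.     0.1384] [0.5968 0.0511 0.1373]
[[0.6039 0.0047 0.1384]
 [0.6028 0.0143 0.1377]
 [0.6009 0.0245 0.138 ]
 [0.5996 0.0347 0.1376]
 [0.5979 0.0444 0.1375]]
2127 [ 0.5047 -0.1378  0.0082]
((0.547469437122345, -0.16311150789260864), (0.13303789496421814, 0.1650240570306778), 83.12271881103516) [0.0047 0.0065 0.0082 0.0103 0.0153]
[[ 0.4576 -0.2193]
 [ 0.6214 -0.239 ]
 [ 0.6374 -0.107 ]
 [ 0.4735 -0.0872]]
```

View pics/crop.png

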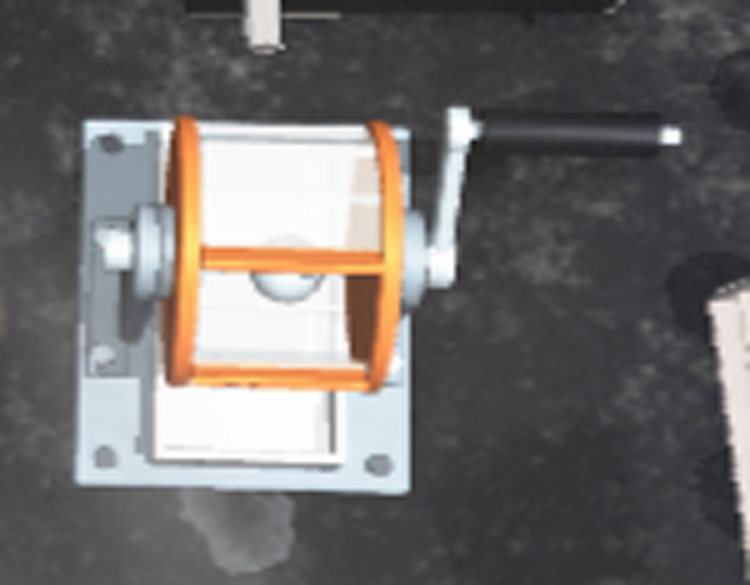

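The crop shows the orange drum with the crank raised toward +x, the handle from about (480,130) to (660,135), the ball inside at about (288,270), and the tray below at about (250,420). That gives a mill origin of about (0.543, -0.164), yaw about -0.04 and q about 0.72. Next I check clearances around the handle and along the path.

Run:
```python
from h import *
np.set_printoptions(precision=3,suppress=True,linewidth=200)
d=np.load("pics/top0.npy");v,u=np.mgrid[0:480,0:640].reshape(2,-1);P=pts("top",d,u,v);P=P[d[v,u]>0]
ys=np.arange(-.40,.5,.05);print("y    ",ys)
for x in np.arange(.36,.82,.04):
    print("%.2f"%x,np.array([P[(abs(P[:,0]-x-.02)<.02)&(abs(P[:,1]-y-.025)<.025),2].max(initial=-1) for y in ys]))
# rotated box-fit: base plate edges at pixel corners from crop (crop scale 5,4.5, offset 320,190)
for cx,cy in((82,122),(76,485),(410,492),(411,128)): print(onplane("top",320+cx/5,190+cy/4.5,0.010))
```

```text
y     [-0.4  -0.35 -0.3  -0.25 -0.2  -0.15 -0.1  -0.05 -0.    0.05  0.1   0.15  0.2   0.25  0.3   0.35  0.4   0.45]
0.36 [ 0.005  0.006  0.005  0.006  0.005  0.005  0.006  0.005  0.005  0.006  0.005  0.006  0.02   0.022  0.005  0.005  0.004 -0.789]
0.40 [0.119 0.12  0.006 0.006 0.005 0.006 0.007 0.006 0.005 0.005 0.005 0.005 0.023 0.023 0.017 0.02  0.018 0.002]
0.44 [0.121 0.121 0.006 0.01  0.01  0.011 0.005 0.006 0.005 0.007 0.013 0.089 0.088 0.088 0.147 0.15  0.089 0.004]
0.48 [ 0.121  0.12   0.006  0.016  0.146  0.144  0.007  0.007  0.013  0.138  0.145  0.163  0.166  0.16   0.166  0.166  0.094 -1.   ]
0.52 [ 0.121  0.121  0.007  0.133  0.157  0.155  0.005  0.005  0.116  0.158  0.158  0.164  0.166  0.161  0.166  0.167 -1.    -1.   ]
0.56 [ 0.121  0.117  0.15   0.151  0.15   0.151  0.007  0.136  0.143  0.153  0.151  0.163  0.166  0.16   0.165  0.167 -1.    -1.   ]
0.60 [ 0.121  0.118  0.006  0.009  0.039  0.036  0.005  0.137  0.144  0.14   0.005  0.162  0.166  0.159  0.165  0.167 -1.    -1.   ]
0.64 [ 0.121  0.07   0.118  0.117  0.117  0.117  0.008  0.006  0.007  0.089  0.089  0.163  0.165  0.16   0.164  0.167 -1.    -1.   ]
0.68 [ 0.121  0.081  0.117  0.118  0.118  0.117  0.162  0.136  0.006  0.087  0.089  0.09   0.094  0.093  0.237  0.209 -1.    -1.   ]
0.72 [ 0.007  0.007  0.117  0.305  0.305  0.117  0.209  0.133  0.006  0.086  0.088  0.089  0.094  0.094  0.238  0.211 -1.    -1.   ]
0.76 [ 0.007  0.006  0.117  0.306  0.305  0.117  0.207  0.063  0.071  0.028  0.027  0.089  0.093  0.093  0.165  0.166 -1.    -1.   ]
0.80 [ 0.006  0.054  0.117  0.305  0.306  0.117  0.12   0.071  0.007  0.027  0.028  0.007  0.004  0.004  0.026  0.015 -1.    -1.   ]
[ 0.614 -0.11   0.01 ]
[ 0.477 -0.106  0.01 ]
[ 0.473 -0.216  0.01 ]
[ 0.611 -0.223  0.01 ]
```

Emit:
{"api": "send_rows", "payload": {"motion": "0 0.03 -0.05 0 0 0 -7.5;0 0.03 -0.05 0 0 0 -7.5;0 0.03 -0.05 0 0 0 -7.5;0 0.03 -0.05 0 0 0 -7.5;0.3 0.03 -0.05 0 0 0 -7.5", "force": 20}}

```text
clock: 0.72
position: [0.3358, 0.3451, 0.2921]
ee_rot: [-1.45, -2.787, 0.0]
force: [1.4, -0.2, -0.3]
width: 0.929
gripper_force: 0.0
```

Emit:
{"api": "send_rows", "payload": {"motion": "0.5 0.02 -0.055 0 0 0 -7.5;0.5 0.02 -0.055 0 0 0 -7.5;0.5 0.02 -0.055 0 0 0 -7.5;0.5 0.02 -0.055 0 0 0 -7.5;0.5 0.02 -0.055 0 0 0 -7.5"}}

```text
clock: 1.35
position: [0.4354, 0.0701, 0.2923]
ee_rot: [-2.269, -2.173, -0.001]
force: [1.5, 1.0, -0.1]
width: 0.5
gripper_force: 0.0
```

Emit:
{"api": "send_rows", "payload": {"motion": "0.5 0.025 -0.055 0 0 0 0;0.5 0.025 -0.055 0 0 0 0;0.5 0.025 -0.055 0 0 0 0;0.5 0.025 -0.055 0 0 0 0;0.5 0.02 -0.055 0 0 0 0"}}

```text
clock: 1.98
position: [0.556, -0.2045, 0.2918]
ee_rot: [-2.263, -2.178, 0.0]
force: [1.6, 0.5, 0.5]
width: 0.501
gripper_force: 0.0
```

Emit:
{"api": "send_rows", "payload": {"motion": "0.5 0.012 -0.04 -0.01 0 0 0;0.5 0.01 -0.007 -0.01 0 0 0;0.5 0 0 0 0 0 0;0.5 0 0 0 0 0 0"}}

```text
clock: 2.48
position: [0.5773, -0.2484, 0.2722]
ee_rot: [-2.262, -2.179, -0.001]
force: [-1.1, 0.4, -0.2]
width: 0.502
gripper_force: 0.0
```

Run:
```python
from h import *
print(arm.observe()['position'])
p,d=arm.get_image("wrist");cv2.imwrite("pics/w1.png",p)
p,d=arm.get_image("side");q,_=arm.get_image("top");cv2.imwrite("pics/s1.png",np.hstack([cv2.resize(p[150:300,240:400],None,fx=2.5,fy=2.5),cv2.resize(q[150:300,320:480],None,fx=2.5,fy=2.5)]))
```

```text
[ 0.57727367 -0.24835374  0.27222133]
```

View pics/w1.png

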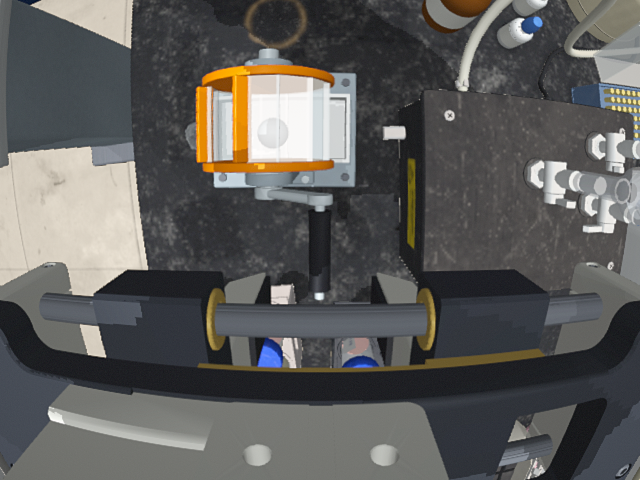

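View pics/s1.png

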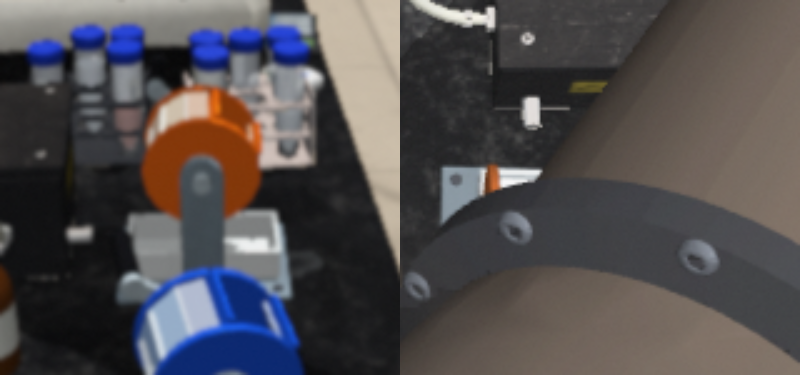

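The wrist view shows the black handle at about (318,250), centred between the two fingers (x about 245 and 395). Drum, tray and box are all clear of the fingers, so I descend and grip.

Emit:
{"api": "send_rows", "payload": {"motion": "0.5 0 -0.003 -0.03 0 0 0;0.5 0 0 -0.03 0 0 0;0.5 0 0 -0.02 0 0 0;0.5 0 0 -0.01 0 0 0;0.5 0 0 0 0 0 0"}}

```text
clock: 3.25
position: [0.5772, -0.2526, 0.1823]
ee_rot: [-2.264, -2.178, 0.0]
force: [0.5, -0.5, 0.2]
width: 0.5
gripper_force: 0.0
```

Emit:
{"api": "send_rows", "payload": {"motion": "0.8 0 0 0 0 0 0;1 0 0 0 0 0 0;1 0 0 0 0 0 0;1 0 0 0 0 0 0", "force": 20}}

```text
clock: 3.75
position: [0.5769, -0.2532, 0.1823]
ee_rot: [-2.264, -2.177, 0.0]
force: [-0.2, 0.8, 0.3]
width: 0.144
gripper_force: 20.0
```

Run:
```python
from h import *
s=arm.observe();print(s['position'],s['force'],s['width'],s['gripper_force'])
p,d=arm.get_image("wrist");cv2.imwrite("pics/w2.png",p[:400])
```

```text
[ 0.57694736 -0.25315223  0.18234246] [-0.24873879  0.77778195  0.29028474] 0.14437897491503052 20.002368092536926
```

View pics/w2.png

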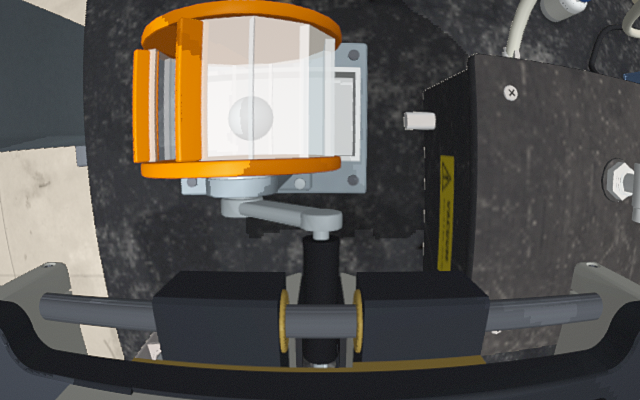

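The grip holds, with the opening at about 13 mm on the 14 mm handle. Now I turn it along the arc.

Emit:
{"api": "send_rows", "payload": {"motion": "1 -0.0071 0.0003 0.0070 0 0 0;1 -0.0084 0.0003 0.0054 0 0 0;1 -0.0093 0.0004 0.0036 0 0 0;1 0 0 0 0 0 0"}}

```text
clock: 4.3
position: [0.5504, -0.252, 0.1979]
ee_rot: [-2.264, -2.175, 0.002]
force: [-3.4, -0.6, -7.7]
width: 0.143
gripper_force: 20.0
```

Emit:
{"api": "send_rows", "payload": {"motion": "1 -0.0099 0.0004 0.0007 0 0 0;1 -0.0099 0.0004 -0.0003 0 0 0;1 -0.0098 0.0004 -0.0023 0 0 0;1 0 0 0 0 0 0"}}

```text
clock: 4.8
position: [0.5223, -0.2507, 0.196]
ee_rot: [2.264, 2.177, 0.0]
force: [3.6, -1.9, -13.7]
width: 0.139
gripper_force: 20.0
```

Emit:
{"api": "send_rows", "payload": {"motion": "1 -0.0090 0.0004 -0.0056 0 0 0;1 -0.0081 0.0003 -0.0064 0 0 0;1 -0.0068 0.0003 -0.0076 0 0 0;1 0 0 0 0 0 0"}}

```text
clock: 5.3
position: [0.4982, -0.2497, 0.1761]
ee_rot: [-2.264, -2.177, 0.001]
force: [2.5, 0.2, -4.7]
width: 0.141
gripper_force: 20.0
```

Run:
```python
from h import *
s=arm.observe();print(s['position'],s['force'],s['width'],s['gripper_force'])
p,d=arm.get_image("wrist");cv2.imwrite("pics/w3.png",p[:400])
```

```text
[ 0.49817542 -0.24974947  0.17612579] [ 2.53097689  0.22323375 -4.68390571] 0.1413240450267283 20.003288090229034
```

View pics/w3.png

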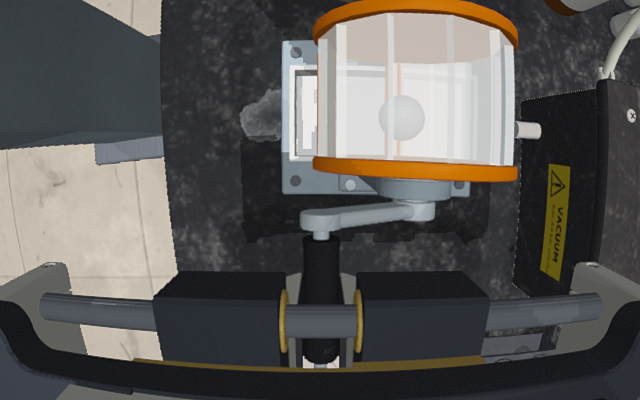

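The crank is past the top, at about q = 2.5, and the ball is still inside at (400,118). I continue to port down.

Emit:
{"api": "send_rows", "payload": {"motion": "1 -0.0051 0.0002 -0.0085 0 0 0;1 -0.0033 0.0001 -0.0094 0 0 0;1 -0.0010 0.0001 -0.0100 0 0 0;1 0 0 0 0 0 0;1 0 0 0 0 0 0"}}

```text
clock: 5.98
position: [0.4899, -0.2494, 0.1481]
ee_rot: [2.264, 2.178, -0.0]
force: [4.8, 0.5, -3.0]
width: 0.142
gripper_force: 20.0
```

Run:
```python
from h import *
s=arm.observe();print(s['position'],s['force'],s['width'],s['gripper_force'])
p,d=arm.get_image("wrist");cv2.imwrite("pics/w4.png",p[:400])
```

```text
[ 0.48987352 -0.24938673  0.14810547] [ 4.83674238  0.45682004 -3.01985645] 0.1424036747817472 20.011820197105408
```

View pics/w4.png

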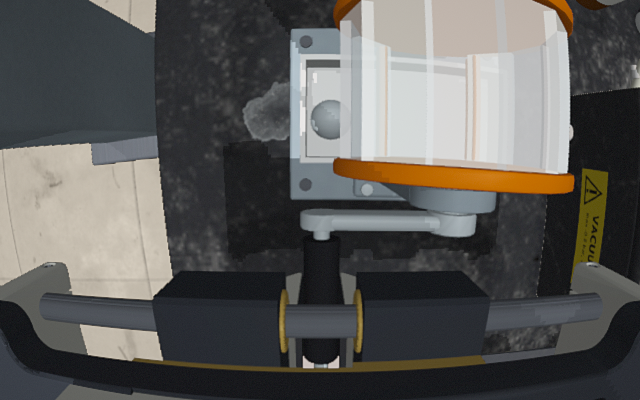

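The ball now lies in the white tray at about (328,120), and the crank is close to level. I check how level it is from the depth image before letting go.

Run:
```python
from h import *
np.set_printoptions(precision=4,suppress=True)
m=arm.camera_model("wrist");p,d=arm.get_image("wrist")
def W(u,v):
    a=np.array([u-m['cx'],v-m['cy']]);r=np.hypot(*a);t=r/m['fx'];z=np.median(d[v-2:v+3,u-2:u+3])
    c=np.array([*(a/r*np.tan(t)),1])*z;V=m['view'];return (c-V[:3,3])@V[:3,:3]
for u,v in((312,222),(340,221),(370,221),(400,221),(430,221),(457,218),(320,260),(328,120),(300,185)):print(u,v,W(u,v))
```

```text
312 222 [ 0.4889 -0.2097  0.1113]
340 221 [ 0.4988 -0.2097  0.1115]
370 221 [ 0.5096 -0.2102  0.1111]
400 221 [ 0.5204 -0.2104  0.1115]
430 221 [ 0.5319 -0.2108  0.1113]
457 218 [ 0.5413 -0.2093  0.1145]
320 260 [ 0.4912 -0.224   0.111 ]
328 120 [ 0.4977 -0.1686  0.0325]
300 185 [ 0.4792 -0.207   0.0073]
```

The crank arm's top face is at a constant z of 0.111 along its length, so q is about π and the port faces straight down. I release and retreat upward.

Emit:
{"api": "send_rows", "payload": {"motion": "0.6 0 0 0 0 0 0;0.5 0 0 0 0 0 0;0.5 0 0 0 0 0 0"}}

```text
clock: 6.45
position: [0.489, -0.2496, 0.1486]
ee_rot: [-2.265, -2.177, 0.001]
force: [1.8, 0.7, -0.4]
width: 0.423
gripper_force: 0.0
```

Emit:
{"api": "send_rows", "payload": {"motion": "0.5 0 0 0.02 0 0 0;0.5 0 0 0.04 0 0 0;0.5 0 0 0.05 0 0 0;0.5 0 -0.01 0.03 0 0 0;0.5 0 0 0 0 0 0"}}

```text
clock: 7.08
position: [0.49, -0.2609, 0.2911]
ee_rot: [2.263, 2.173, 0.003]
force: [-1.1, 0.6, -0.2]
width: 0.5
gripper_force: 0.0
```

Run:
```python
from h import *
s=arm.observe();print(s['clock'],s['position'],s['force'],s['width'],s['gripper_force'])
p,d=arm.get_image("wrist");q,_=arm.get_image("side")
cv2.imwrite("pics/w5.png",np.hstack([cv2.resize(p[:300,100:500],None,fx=1.25,fy=1.25),cv2.resize(q[150:330,240:384],(300,375))]))
```

```text
7.075 [ 0.49000203 -0.26090416  0.29112608] [-1.12061183  0.64142417 -0.19679123] 0.49979038383167207 0.0
```

View pics/w5.png

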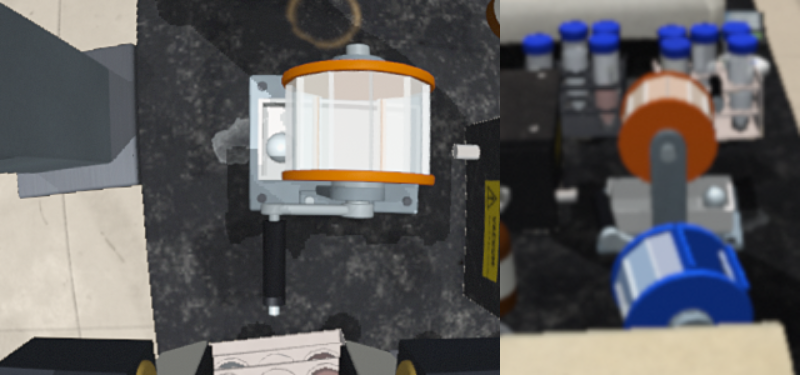

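The ball is in the tray, at (275,147) in the wrist crop and (715,195) in the side crop. The crank points at the robot, the gripper is clear, and the blue drum has not moved.

```bash
python3 -c "
from cell import arm
print(arm.sign_off())"
```

```text
the job is handed in; nothing more can be done
None
```

The orange drum is turned port-down and released, the steel ball is in the white tray, the blue drum was not touched, and the job was handed in about 7 s into the 35 s limit.

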